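# Clip the wireless temperature probe on the weld piece and pair it with its receiver

### The job

Set up the clip-on temperature probe for the welded T-piece: unclip it from the lip on top of the receiver, push its jaws well down over the top edge of the T-piece's upright plate and let go, so that it grips the plate by itself. Then take the screwdriver, put its blade through the hole in the receiver's front and press the recessed pairing button fully in. Finish while still holding the button down with the screwdriver, and leave the tape measure, the tip box and the nut where they are.

Things in the scene. Friction and masses are not known exactly. Their poses are not given: they have to be found in the camera images.
- receiver: Fixed grey box, 75 (x) x 150 (y) x 85 mm high (z), black front panel with a small display on its -x face (towards the robot), turned by up to 0.25 rad; thin stub antenna on top at (20, -55), reaching 152 mm high. Origin: centre of its underside; x from front to back, y to its left as the robot sees it, z up.
- lip_top (a point): Middle of the top edge of the steel parking lip on the receiver's top: an upright plate 44 mm long (along the receiver's x), 5 mm thick, rising 25 mm above the box to 110 mm. Axes as the receiver's.
- hole_mouth (a point): Centre of the mouth of the round hole in the receiver's front panel, 14 mm in diameter, 55 mm above the bench and 30 mm right of the middle as the robot sees it; the hole runs level along the receiver's +x. Axes as the receiver's. The face of the pairing button lies 12 mm inside and fills the hole.
- pair_button (a joint): Recessed sprung pairing button, 0 = out, 0.004 m = fully in (moves along the receiver's +x). It needs 1.6 N to start and 4.8 N to be fully in; it counts as held from 0.003 m on.
- probe: Loose wireless temperature probe, 90 g, like a large clothes peg standing jaws down: 32 (x) x 44 (y) x 90 mm (z). Origin: midway between the tips of its jaws; z up to the handles, y is the line along which handles and jaws move. The throat between the jaws is 22 mm deep. At the start it is clipped astride the parking lip, its x along the receiver's x, jaw tips 3 mm above the box top.
- probe_handles (a point): Point midway between the probe's two handles, 70 mm above its origin: the place to squeeze along the probe's y. The handles reach from 40 to 90 mm above the origin and are 20 mm wide (x); at rest they are 35 mm across here. Squeezed here with 9 N or more they come to their stop, 22 mm across with parallel faces.
- jaw_left: The probe's sprung lever on its +y side (jaw below, handle above), turning about a pivot (its origin) 38 mm above the probe's origin. The jaw tip, 20 mm wide (x), moves out about 7.5 mm when the handles are squeezed to the stop: the gap at the tips goes from 5 mm on a plate to about 20 mm.
- jaw_right: The probe's sprung lever on its -y side, the mirror image of the left one.
- t_piece: Loose steel weld coupon of 0.85 kg: base plate 120 (x) x 70 (y) x 8 mm with an upright plate along its middle, 120 mm long (x), 5 mm thick (y), whose top edge is 68 mm above the bench. Origin: centre of the underside; z up. It stands on one side of the bench, the screwdriver on the other; which is which varies.
- plate_top (a point): Middle of the upright plate's top edge, 68 mm above the T-piece's underside. Axes as the T-piece's.
- screwdriver: Loose screwdriver, 183 mm long, lying on the bench. Its axis runs along its own y, 14.5 mm above its origin (at x 0) as it lies; the handle, 29 mm thick, runs from y -4 to +92 mm; the round shaft, 6.4 mm thick, with a 6 mm flat blade runs from the handle to y -91.5 mm. The blade points away from the robot, within 0.55 rad of the world's +x.
- blade_tip (a point): End of the screwdriver's blade, on its axis, at y -91.5 mm in the screwdriver's frame.
- tape_measure: Bystander: tape measure, 66 x 82 x 37 mm, right of the receiver.
- tip_box: Bystander: small carton, 45 x 70 x 29 mm, left of the receiver.
- nut: Bystander: large hexagon nut, 30 x 34 x 24 mm, in front of the receiver and left of it.
Things that resemble listed ones, but are neither listed nor needed, are in the scene too. Leave any purple look-alike of the probe alone.

How it is judged:
On the way, in this order (a step that is already met when the one before it is completed fails the run):
1. the probe grips the upright plate of the T-piece by itself, released (x of probe in the frame of t_piece between -0.06 and 0.06 m and y of probe in the frame of t_piece between -0.004 and 0.004 m and z of probe in the frame of t_piece between 0.04 and 0.06 m and angle between probe's own z axis and vertical below 0.25 rad and contact force between each of jaw_left, jaw_right and t_piece above 2 N and contact force between each of the arm, the fingers and probe below 0.2 N and angle between t_piece's own z axis and vertical below 0.1 rad), for 0.3 s.
2. the screwdriver, held in the gripper, presses the pairing button in through the hole (value of joint pair_button above 0.003 m and contact force between screwdriver and receiver above 2 N and contact force between the fingers and screwdriver above 2 N and x of blade_tip in the frame of hole_mouth between 0.01 and 0.022 m and y of blade_tip in the frame of hole_mouth between -0.007 and 0.007 m and z of blade_tip in the frame of hole_mouth between -0.007 and 0.007 m and height (world z) of screwdriver above 0.015 m), for 0.3 s.
At the end, for the whole second after the job is handed in: The probe, upright and let go, grips the T-piece's upright plate with both jaws (over 2 N each, tips at least 8 mm below the edge); the gripper holds the screwdriver, its blade in the hole keeping the button at least 3 mm in with over 2 N (all of step 1 and all of step 2); the arm keeps its last pose, push and grip.
It fails at once if the tape measure, the tip box or the nut is shifted by more than 3 cm (distance of any of tape_measure, tip_box, nut from where it was at the start of the episode above 0.03 m).
It fails at once if the T-piece is toppled (angle between t_piece's own z axis and vertical above 0.6 rad).
It also fails if it takes over 64 s, if anything falls off the work surface, if the arm or the gripper's body presses on something with over 40 N, if the wrist force passes 120 N, or if a joint passes its speed limit or range.

### The arm

A 7-joint arm with a two-finger parallel gripper is mounted at the origin on the work surface; the furniture and walls round the work are solid. World frame = base frame: x ahead of the robot, y to its left, z up, the work surface at z = 0. Lengths are in m, angles in rad, forces in N, time in s.
With the tool pointing down it reaches from about 0.425 to 0.925 m from the base axis. Payload 6.8 kg.
Tool frame: the origin (TCP) lies on the centre line of the jaws, within the pads' length; the fingertips stand 8 mm ahead of it and the grasp point (between the pads) lies 11 mm behind it (bot.tips_ahead is the distance from the TCP to the fingertips, in m); z points along the fingers, y is the line along which they close (so a half turn about z gives the same grasp; the last joint's range is limited). The gripper opens to 85 mm and grips with 20 to 120 N. Pads are 22 mm wide; open, the fingers measure 114 mm over their backs; the gripper's body (76 mm by 85 mm) begins 54 mm behind the grasp point. The pads swing forward as they close: fully open they stand 13 mm farther back than shut.
Start: joints at [1.225, 0.477, 0.022, 1.555, -0.011, 1.109, -0.083], TCP at [0.159, -0.656, 0.239] pointing down, gripper open.
Joint ranges: [-2.96, 2.96], [-0.34, 2.1], [-1.41, 1.46], [0.24, 2.44], [-1.37, 4.51], [0.17, 1.92], [-2.96, 2.96]. Speed limits (rad/s): [2.39, 2.39, 3.14, 3.14, 3.14, 3.14, 3.14].

### API

Orientations are given as a unit quaternion [w, x, y, z].
In Python, from station import bot gives the robot as it stands.
- The arm moves only by the tool send_rows, never from a script. Its argument "deltas" is text: rows parted by semicolons, each of 4 numbers parted by spaces: the shift along the tool's x, y, z in m, then the turn about the tool's z in degrees. In form: x y z spin; .... A call has 1 to 5 rows; each row is the pose to reach, as a shift and turn from the pose commanded when the call began, along the tool's axes at that moment; what a row does not reach only later rows make up. A row lasts 1/10 s, in which the tool goes at most 50 mm and 8.59 degrees, less where a joint would pass 70% of its speed; a pose out of reach is approached as far as the arm can. A call with a gripper value outside its range is refused whole. "claw" is the opening, from 0 (shut) to 1 (fully open), set as the call begins (left out, the last holds). The fingers move at their own pace and stop on an object; "force" is the grip in N (left out, the last holds). Time passes only in rows, so rows that repeat a pose let the fingers close. It gives the time, the measured TCP pose, the force, the opening and the grip force at its end, in the units of the state.
- bot.get_obs(): the state, without advancing time (a new reading comes with each control period).
- bot.read_camera(name): name is "side" or "top"; returns a dict with "img" (480x640x3 uint8, red, green, blue), "depth" (480x640 float32, m along the optical axis (not along the pixel's ray), 0 where there is no reading), "fx", "fy", "cx", "cy" (pixels), "camera_from_world" (4x4, takes a point from world to camera coordinates). Camera axes: x right, y up, looking along -z (the intrinsics and any distortion apply to the point x, -y, -z); pixel columns grow to the right and rows downward; lengths in m; the calibration is good to about 2 mm. A picture is of the moment at which its call begins.
- bot.hand_in(): hands the job in; it is judged then, once.
Trained networks look in a picture, given as the dict that the camera call returned (one of the last four; its "shot" number tells which), for a name from the list of things; names that differ only in an ending like _2 or _b are one class to them, and where a whole thing is asked for, a point or a joint stands for the part that bears it (a point fixed in the world has none). Each returns a list of dicts, best first, with "confidence" (0 to 1); they miss things now and then, are a little off and sometimes report something else, mostly with a low value. They report only what shows in the picture. A call takes as long as a camera call. They do not tell look-alikes from the thing itself.
- bot.masks_of(picture, query): "mask" (480x640 bool, what is visible of it).
- bot.landmark_of(picture, query): "xyz" ([x, y, z] in m, in world coordinates, good to about 4 mm: a listed point, or the origin of a listed thing).
The state is a dict: "t": time; "q": joint angles; "joint_vel": joint speeds; "joint_torque": joint torques, N m; "eef_pos": TCP position; "tool_rot": TCP orientation; "contact_force": force on the tool from outside, world axes, zero at the start; "torque": the same for the moment, N m; "gripper_width": opening from 0.0 (shut) to 1.0 (fully open); "grasp_force": force on a finger pad.
Only numpy, scipy, OpenCV 4.12 (cv2) and the standard library are available. Lean on these libraries where they do the work, as an engineer would, in place of code of your own. Each camera call takes 0.05 s, during which the arm holds its last target. There are 200 camera calls.

## Working session

There is one attempt and no reset: what is moved stays moved. The work goes in short steps, Python scripts to look and compute and a tool call to move; the robot and the scene stay as the last step left them, time stands still between calls to the robot, and variables do not carry over. Pictures are saved under pics/ and viewed, at most 10 in all, crops included, and the job is handed in when it is done.

Besides the shell and the picture viewer there is one more tool, called as a command line: name --argument value ..., lists and objects as JSON in quotes. send_rows: Moves the arm, as the interface text tells. Its arguments: {"type":"object","properties":{"deltas":{"type":"string"},"claw":{"type":"number"},"force":{"type":"number"}},"required":["deltas"]}

```bash
mkdir -p pics; ls
cat > h.py <<'E'
import numpy as np, cv2
from station import bot
from scipy.spatial.transform import Rotation as R
def shot(name,fn=None):
    p=bot.read_camera(name)
    if fn: cv2.imwrite('pics/'+fn,p['img'][:,:,::-1])
    return p
def cloud(p):
    d=p['depth']; v,u=np.mgrid[:480,:640]
    c=np.stack([(u-p['cx'])/p['fx']*d,-(v-p['cy'])/p['fy']*d,-d],-1)
    T=np.linalg.inv(p['camera_from_world'])
    return c@T[:3,:3].T+T[:3,3]
def px(p,X):
    c=p['camera_from_world']@np.append(X,1); return np.array([p['cx']+p['fx']*c[0]/-c[2],p['cy']-p['fy']*c[1]/-c[2]])
def tool(o=None):
    o=o or bot.get_obs(); q=o['tool_rot']; return np.array(o['eef_pos']),R.from_quat([q[1],q[2],q[3],q[0]]).as_matrix()
E
python3 - <<'E'
from h import *
o=bot.get_obs();print(o); print(tool(o)[1])
for n in ['side','top']:
    p=shot(n,n+'0.png'); print(n,p['fx'],np.linalg.inv(p['camera_from_world']).round(3))
    for q in ['probe','lip_top','hole_mouth','probe_handles','t_piece','plate_top','screwdriver','blade_tip','receiver','tape_measure','tip_box','nut']:
        for r in bot.landmark_of(p,q)[:3]: print(n,q,np.round(r['xyz'],3),round(r['confidence'],2),px(p,r['xyz']).round())
E
```

```text
pics
{'t': 0.0, 'q': array([ 1.22486896,  0.47779931,  0.02235279,  1.55648224, -0.01152167,
        1.10930576, -0.08309942]), 'joint_vel': array([ 1.20326525e-03,  1.31201865e-03, -8.67887623e-04,  3.17499458e-04,
        5.50309887e-04,  1.50266599e-03, -4.19678551e-05]), 'joint_torque': array([ 5.06067718e-04, -5.96454334e+01,  1.60783555e+00, -2.81194675e+01,
        1.24022673e-02,  9.36268450e-03, -2.46285578e-05]), 'eef_pos': array([ 0.15886681, -0.6554246 ,  0.23831349]), 'tool_rot': array([-9.17061682e-04,  9.92937628e-01,  1.18633878e-01, -1.73005204e-04]), 'contact_force': array([-0.15019973, -0.45242623,  1.06869474]), 'torque': array([ 0.01232384,  0.01390658, -0.0157361 ]), 'grasp_force': 0.0, 'gripper_width': 1.0003128051726549}
[[ 9.71851946e-01  2.35591765e-01 -5.61155921e-04]
 [ 2.35592399e-01 -9.71850324e-01  1.78012154e-03]
 [-1.25977588e-04 -1.86221866e-03 -9.99998258e-01]]
side 493.64026591519684 [[-0.954  0.194 -0.229  0.319]
 [-0.3   -0.636  0.711  0.686]
 [-0.008  0.747  0.665  0.754]
 [ 0.     0.     0.     1.   ]]
side probe [0.594 0.017 0.086] 0.89 [289. 
[... 1296 characters left out ...]
 0.85 [322. 216.]
top hole_mouth [ 0.556 -0.052  0.051] 0.95 [352. 236.]
top probe_handles [ 0.487 -0.178  0.072] 0.74 [407. 260.]
top probe_handles [0.598 0.016 0.158] 0.63 [323. 208.]
top t_piece [ 0.469 -0.29   0.003] 0.56 [449. 270.]
top plate_top [ 0.473 -0.287  0.072] 0.58 [453. 264.]
top screwdriver [0.493 0.279 0.001] 0.89 [220. 270.]
top blade_tip [0.586 0.261 0.01 ] 0.56 [226. 232.]
top blade_tip [0.62  0.234 0.001] 0.33 [237. 220.]
top receiver [ 0.604 -0.024  0.   ] 0.87 [339. 222.]
top receiver [0.59  0.02  0.114] 0.47 [322. 216.]
top tape_measure [ 0.618 -0.228 -0.001] 0.84 [419. 214.]
top tip_box [0.622 0.235 0.001] 0.67 [237. 220.]
top nut [0.405 0.168 0.003] 0.58 [264. 303.]
```

Run:
```python
import cv2
a=cv2.imread('pics/side0.png');b=cv2.imread('pics/top0.png')
c=cv2.resize(b[170:340,160:500],(800,400),interpolation=cv2.INTER_CUBIC)
cv2.imwrite('pics/top0c.png',c)
cv2.imwrite('pics/side0c.png',cv2.resize(a[150:450,200:500],(600,600),interpolation=cv2.INTER_CUBIC))
```

```text
(no output)
```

View pics/top0c.png

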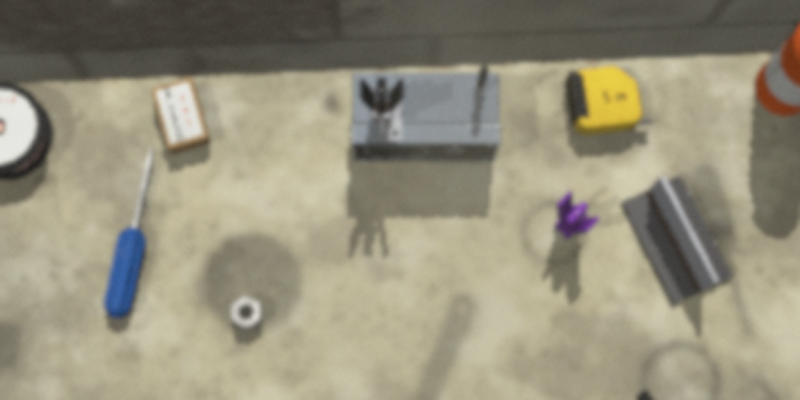

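View pics/side0c.png

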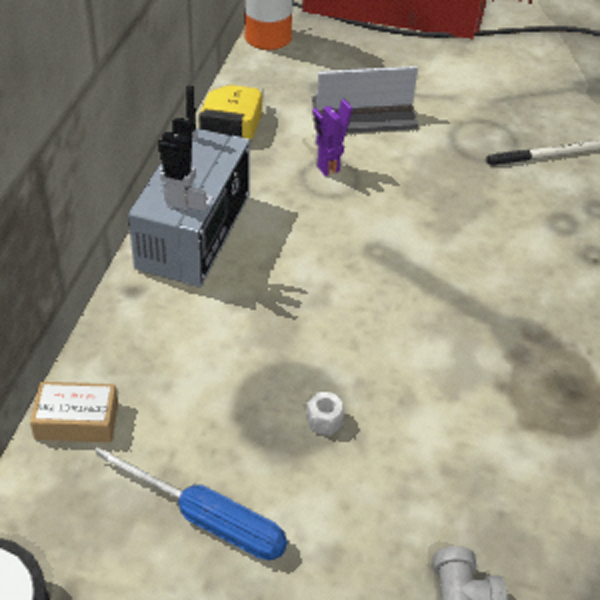

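Candidates for the probe are the black/grey peg on the receiver (top 323,210; side 287,230) and the purple peg on the bench (top 405,262; side 365,215). By the description I want the black/grey one on the lip. Screwdriver: the blue one at top (220,270). The grey pipe and the black-tipped rod aren't it. T-piece: top (450,265). Next I measure the geometry and take one close crop.

```bash
cat > m.py <<'E'
from h import *
P=[shot('side'),shot('top')]; C=[cloud(p) for p in P]
def pts(q,near):
    out=[]
    for p,c in zip(P,C):
        best=None
        for r in bot.masks_of(p,q):
            m=r['mask']&(p['depth']>0)
            if m.sum()>10 and np.linalg.norm(np.median(c[m][:,:2],0)-near)<.06: best=m;break
        out.append(c[best] if best is not None else np.zeros((0,3)))
    return out
def rect(a):
    r=cv2.minAreaRect((a[:,:2]*1000).astype(np.float32)); return np.round(r[0],1),np.round(r[1],1),round(r[2],1)
def pca(a):
    m=np.median(a,0);w,v=np.linalg.eigh(np.cov(a[:,:2].T));d=v[:,1];d=d*np.sign(d[0]);s=(a[:,:2]-m[:2])@d;t=(a[:,:2]-m[:2])@v[:,0]
    mid=m[:2]+d*(np.percentile(s,2)+np.percentile(s,98))/2
    return mid.round(4),'ang',np.degrees(np.arctan2(d[1],d[0])).round(1),'len',np.ptp(np.percentile(s,[2,98])).round(3),'w',np.ptp(np.percentile(t,[2,98])).round(3)
for n,(q,near,lo,hi) in {'rtop':('receiver',(.6,-.025),.08,.09),'probe':('probe',(.594,.017),.145,.19),'probeall':('probe',(.594,.017),.09,.19),
  'plate':('t_piece',(.47,-.29),.03,.08),'platetop':('t_piece',(.47,-.29),.063,.08),'base':('t_piece',(.47,-.29),-.01,.02),'sd':('screwdriver',(.5,.28),-.01,.04),'handle':('screwdriver',(.5,.28),.018,.04)}.items():
    for k,a in zip(['side','top'],pts(q,np.array(near))):
        a=a[(a[:,2]>lo)&(a[:,2]<hi)]
        if len(a)>8: print(n,k,len(a),rect(a),*pca(a),'zmax',np.percentile(a[:,2],95).round(3))
# probe closeup
i=P[0]['img'][195:275,245:325,::-1]
cv2.imwrite('pics/close.png',cv2.resize(i,(480,480),interpolation=cv2.INTER_CUBIC))
E
python3 m.py
```

```text
rtop side 1200 (array([597.6, -27.1]), array([152.4,  75.9]), 87.4) [ 0.5856 -0.023 ] ang 79.9 len 0.147 w 0.072 zmax 0.087
rtop top 1479 (array([597.3, -24.5]), array([149.5,  77.2]), 87.9) [ 0.5927 -0.0235] ang -90.0 len 0.142 w 0.074 zmax 0.089
probe side 308 (array([593.3,  18.8]), array([25.6, 41.2]), 6.2) [0.5915 0.0197] ang 88.5 len 0.038 w 0.023 zmax 0.177
probe top 138 (array([592. ,  21.2]), array([40.7, 24.6]), 89.9) [0.5905 0.0206] ang 89.1 len 0.039 w 0.023 zmax 0.179
probeall side 575 (array([592.6,  19.8]), array([40.8, 29.2]), 77.5) [0.5898 0.02  ] ang 81.3 len 0.037 w 0.026 zmax 0.176
probeall top 220 (array([592.4,  21.2]), array([31.1, 40.8]), 0.6) [0.5893 0.0204] ang -89.1 len 0.038 w 0.029 zmax 0.177
plate side 629 (array([ 466.3, -285.5]), array([118.4,  10.2]), 22.6) [ 0.4658 -0.2853] ang 22.3 len 0.112 w 0.007 zmax 0.067
plate top 309 (array([ 465.6, -283.7]), array([120. ,   8.7]), 22.8) [ 0.4646 -0.2832] ang 22.4 len 0.114 w 0.006 zmax 0.07
platetop side 101 (array([ 465. , -285.4]), array([114.3,   8.8]), 24.1) [ 0.4657 -0.2865] ang 22.5 len 0.108 w 0.007 z
[... 173 characters left out ...]
9]), array([124.3,  55.1]), 10.2) [ 0.4503 -0.2755] ang 20.3 len 0.095 w 0.038 zmax 0.018
base top 1048 (array([ 466.3, -286.1]), array([121.3,  75.3]), 22.8) [ 0.4627 -0.2785] ang 25.7 len 0.115 w 0.071 zmax 0.015
sd side 1198 (array([495.6, 282.6]), array([ 29.6, 182. ]), 77.6) [0.4911 0.2871] ang -13.5 len 0.167 w 0.026 zmax 0.029
sd top 549 (array([494.5, 287.5]), array([ 33.6, 180.2]), 78.0) [0.4883 0.2845] ang -11.3 len 0.163 w 0.027 zmax 0.031
handle side 901 (array([493.9, 282.6]), array([ 29.1, 178.4]), 77.1) [0.4663 0.2919] ang -12.6 len 0.115 w 0.026 zmax 0.029
handle top 408 (array([490.8, 285.5]), array([ 28.8, 172.5]), 77.3) [0.4623 0.2909] ang -12.2 len 0.11 w 0.026 zmax 0.031
```

View pics/close.png

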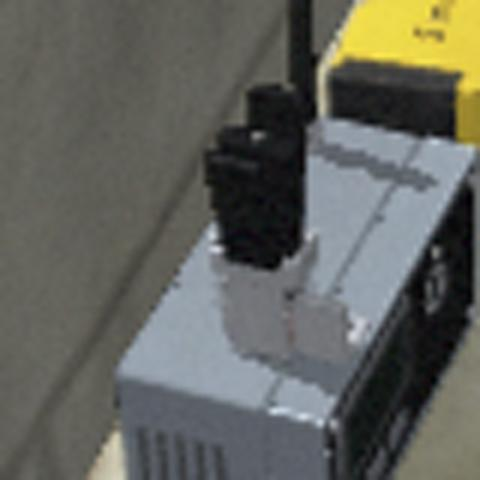

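The crop confirms it: black handles and light grey jaws astride the lip on the receiver (side ≈ 287,230). Next I move above it.

send_rows --deltas "0.18 -0.172 0 0;0.18 -0.172 0 0;0.18 -0.172 0 0;0.18 -0.172 0 0;0.18 -0.172 0 0" --claw 1 --force 35

```text
t: 2.7
eef_pos: [0.2944, -0.4446, 0.2396]
tool_rot: [0.0, 0.993, 0.119, 0.0]
contact_force: [0.4, -0.4, -0.4]
gripper_width: 1.005
grasp_force: 0.0
```

send_rows --deltas "0.18 -0.172 0 0;0.18 -0.172 0 0;0.18 -0.172 0 0;0.18 -0.172 0 0;0.18 -0.172 0 0"

```text
t: 3.2
eef_pos: [0.4288, -0.2351, 0.2398]
tool_rot: [0.0, 0.993, 0.119, 0.0]
contact_force: [1.1, -0.9, 0.2]
gripper_width: 1.007
grasp_force: 0.0
```

send_rows --deltas "0.18 -0.172 0 16;0.18 -0.172 0 16;0.18 -0.172 0 16;0.18 -0.172 0 16;0.18 -0.172 0 16"

```text
t: 3.7
eef_pos: [0.5564, -0.0363, 0.2396]
tool_rot: [0.0, 1.0, -0.021, 0.0]
contact_force: [1.1, -0.0, -0.2]
gripper_width: 1.002
grasp_force: 0.0
```

```bash
cat > go.py <<'E'
import sys
from h import *
x,y,z,a=map(float,sys.argv[1:5]); o=bot.get_obs(); t,M=tool(o)
yaw=np.degrees(np.arctan2(M[1,0],M[0,0])); d=M.T@(np.array([x,y,z])-t)
print('t',round(o['t'],2),'tcp',t.round(4),'yaw',yaw.round(2),'w',round(o['gripper_width'],3),'F',o['contact_force'].round(1),'delta',d.round(4),'spin',round((yaw-a+180)%360-180,2))
E
python3 go.py .592 .0195 .147 -2.4
```

```text
t 3.7 tcp [ 0.5564 -0.0363  0.2396] yaw -2.41 w 1.002 F [ 1.1 -0.  -0.2] delta [ 0.0331 -0.0573  0.0926] spin -0.01
```

send_rows --deltas "0.028 -0.047 0 0;0.028 -0.047 0 0;0.028 -0.047 0 0;0.028 -0.047 0 0"

```text
t: 4.1
eef_pos: [0.5849, 0.0063, 0.2391]
tool_rot: [0.001, 1.0, -0.021, -0.0]
contact_force: [-0.5, -1.0, -0.7]
gripper_width: 1.003
grasp_force: 0.0
```

```bash
python3 go.py .592 .0195 .147 -2.4
python3 - <<'E'
from h import *
for n in ['side','top']:
    p=shot(n,n+'1.png'); t,_=tool(); print(n,px(p,[.592,.0195,.158]).round(),px(p,t+[0,0,.011]).round())
    for q in ['probe_handles','lip_top']:
        for r in bot.landmark_of(p,q)[:2]: print(n,q,np.round(r['xyz'],3),round(r['confidence'],2))
E
```

```text
t 4.1 tcp [0.5849 0.0063 0.2391] yaw -2.46 w 1.003 F [-0.5 -1.  -0.7] delta [ 0.0066 -0.0135  0.0921] spin -0.06
side [288. 224.] [292. 180.]
side probe_handles [ 0.485 -0.172  0.069] 0.84
side probe_handles [0.596 0.019 0.159] 0.57
side lip_top [0.59  0.016 0.108] 0.61
top [322. 210.] [328. 201.]
top probe_handles [0.596 0.014 0.16 ] 0.54
top lip_top [0.588 0.017 0.113] 0.86
```

send_rows --deltas "0.008 -0.013 0 0;0.008 -0.013 0.045 0;0.008 -0.013 0.07 0;0.008 -0.013 0.091 0;0.008 -0.013 0.091 0"

```text
t: 4.9
eef_pos: [0.5923, 0.0212, 0.1453]
tool_rot: [-0.0, 1.0, -0.02, -0.003]
contact_force: [-0.3, 0.1, 0.1]
gripper_width: 0.998
grasp_force: 0.0
```

```bash
python3 go.py .593 .019 .147 -2.4
```

```text
t 4.9 tcp [0.5923 0.0212 0.1453] yaw -2.33 w 0.998 F [-0.3  0.1  0.1] delta [ 0.0008  0.0022 -0.0017] spin 0.07
```

send_rows --deltas "0 0.001 0 0;0 0.001 0 0;0 0.001 0 0;0 0.001 0 0;0 0.001 0 0" --claw 0 --force 30

```text
t: 5.4
eef_pos: [0.5961, 0.0187, 0.1511]
tool_rot: [0.0, 1.0, -0.021, 0.003]
contact_force: [-0.6, -3.3, 9.5]
gripper_width: 0.239
grasp_force: 30.4
```

send_rows --deltas "0 0 0 0;0 0 0 0;0 0 0 0"

```text
t: 5.7
eef_pos: [0.5961, 0.0187, 0.1511]
tool_rot: [0.0, 1.0, -0.021, 0.003]
contact_force: [-0.7, -2.4, 9.7]
gripper_width: 0.238
grasp_force: 30.5
```

send_rows --deltas "0 0 -0.01 0;0 0 -0.025 0;0 0 -0.045 0;0 0 -0.065 0;0 0 -0.065 0"

```text
t: 6.2
eef_pos: [0.5958, 0.0201, 0.2173]
tool_rot: [-0.0, 1.0, -0.021, 0.003]
contact_force: [0.1, -0.2, 0.7]
gripper_width: 0.24
grasp_force: 29.4
```

Run:
```python
from h import *
p=shot('side'); q=shot('top'); print(bot.get_obs()['contact_force'],bot.get_obs()['gripper_width'],tool())
u,v=px(p,tool()[0]).astype(int); a=p['img'][v-70:v+90,u-80:u+80,::-1]
u,v=px(q,tool()[0]).astype(int); b=q['img'][v-60:v+60,u-60:u+60,::-1]
cv2.imwrite('pics/lift.png',np.hstack([cv2.resize(a,(400,400)),cv2.resize(b,(400,400))]))
for s in (p,q):
  for k in ['probe','probe_handles','jaw_left','jaw_right']:
    for r in bot.landmark_of(s,k)[:2]: print(k,np.round(r['xyz'],3),round(r['confidence'],2))
```

```text
[-1.13830895 -0.23494294 -0.28465567] 0.23852718771209372 (array([0.59406395, 0.01962793, 0.21404107]), array([[ 9.99144312e-01, -4.13408943e-02,  1.25505314e-03],
       [-4.13409872e-02, -9.99145095e-01,  4.81567899e-05],
       [ 1.25198934e-03, -1.00000719e-04, -9.99999211e-01]]))
probe [0.596 0.02  0.155] 0.91
probe [ 0.485 -0.175  0.002] 0.63
probe_handles [0.599 0.021 0.224] 0.97
jaw_left [0.6   0.019 0.189] 0.83
jaw_left [ 0.483 -0.174  0.039] 0.77
jaw_right [ 0.486 -0.174  0.035] 0.68
jaw_right [0.598 0.017 0.194] 0.64
probe [0.591 0.019 0.152] 0.43
probe [0.586 0.263 0.01 ] 0.39
probe_handles [0.594 0.02  0.222] 0.48
probe_handles [0.596 0.024 0.191] 0.24
jaw_left [0.597 0.021 0.193] 0.5
```

View pics/lift.png

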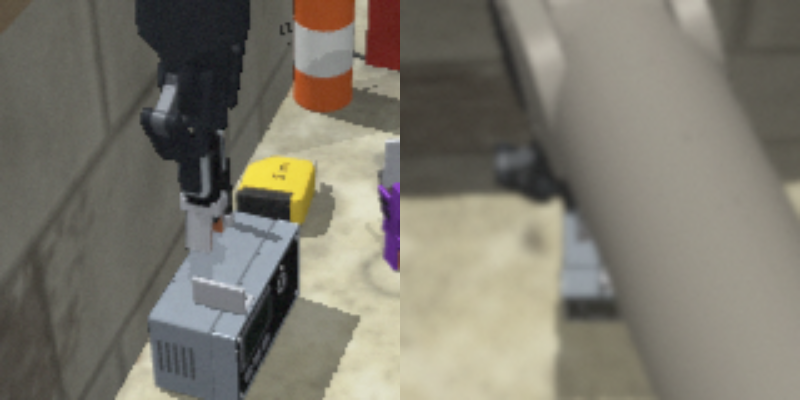

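The probe is clear of the lip and upright in the gripper (left panel, 205,225). Next I carry it to the T-piece.

send_rows --deltas "-0.015 0.02 -0.02 0;-0.03 0.06 -0.02 0;-0.05 0.1 -0.02 0;-0.06 0.14 -0.02 0;-0.065 0.158 -0.02 0"

```text
t: 7.2
eef_pos: [0.5206, -0.1403, 0.2332]
tool_rot: [0.001, 1.0, -0.023, -0.0]
contact_force: [0.4, 0.5, -1.4]
gripper_width: 0.238
grasp_force: 29.5
```

send_rows --deltas "-0.02 0.045 0 -5;-0.04 0.09 0 -12;-0.055 0.13 0 -19;-0.065 0.158 0 -24.8;-0.065 0.158 0 -24.8"

```text
t: 7.7
eef_pos: [0.4481, -0.296, 0.233]
tool_rot: [0.001, 0.981, 0.192, -0.001]
contact_force: [-0.4, 0.1, -1.8]
gripper_width: 0.236
grasp_force: 29.5
```

send_rows --deltas "0 0 0 0;0 0 0 0"

```text
t: 7.9
eef_pos: [0.4516, -0.2895, 0.2333]
tool_rot: [-0.0, 0.981, 0.195, 0.0]
contact_force: [-0.0, -0.9, -0.3]
gripper_width: 0.243
grasp_force: 29.5
```

```bash
python3 - <<'E'
from h import *
from m import pts,pca,P
E
python3 go.py .4515 -.291 .111 22.4;  python3 - <<'E'
from h import *
p=shot('side'); print(bot.get_obs()['gripper_width'])
u,v=px(p,tool()[0]).astype(int); a=p['img'][v-50:v+90,u-70:u+70,::-1]
cv2.imwrite('pics/above.png',cv2.resize(a,(500,500)))
for k in ['probe','probe_handles','plate_top']:
    for r in bot.landmark_of(p,k)[:2]: print(k,np.round(r['xyz'],3),round(r['confidence'],2))
E
```

```text
rtop side 1575 (array([597.5, -26.4]), array([153.8,  76.3]), 86.4) [ 0.5962 -0.0242] ang 84.9 len 0.143 w 0.073 zmax 0.087
rtop top 1677 (array([597.2, -24.3]), array([149.2,  77.5]), 87.7) [ 0.597  -0.0243] ang 86.8 len 0.144 w 0.074 zmax 0.089
probe top 9 (array([615., -80.]), array([7.4, 4.5]), 44.5) [ 0.6151 -0.0803] ang 38.2 len 0.007 w 0.005 zmax 0.152
probeall top 133 (array([596.3, -24.4]), array([144.2,  73.1]), 88.8) [ 0.604  -0.0228] ang -76.9 len 0.124 w 0.063 zmax 0.147
plate side 660 (array([ 465.6, -286.3]), array([120. ,  12.7]), 22.3) [ 0.4662 -0.2854] ang 22.3 len 0.113 w 0.008 zmax 0.068
plate top 299 (array([ 464.7, -284.2]), array([117.9,   8.5]), 22.5) [ 0.4641 -0.2828] ang 22.5 len 0.114 w 0.006 zmax 0.069
platetop side 133 (array([ 465.6, -285.8]), array([118.2,  11.7]), 21.8) [ 0.4654 -0.2851] ang 22.5 len 0.113 w 0.009 zmax 0.07
platetop top 107 (array([ 464.9, -284.7]), array([116.9,   7.8]), 23.5) [ 0.464 -0.284] ang 22.7 len 0.111 w 0.007 zmax 0.071
base side 476 (array([ 478.3, -316.4]), array([119.1, 140.6]), 22.7) [ 0.4616 -0.2776] ang 5.6 len 0.114 w
[... 286 characters left out ...]
1, 288.5]), array([ 34.1, 181. ]), 79.0) [0.4912 0.2829] ang -10.9 len 0.168 w 0.027 zmax 0.031
handle side 916 (array([495.2, 283.4]), array([ 29.2, 181.5]), 78.4) [0.4645 0.2921] ang -12.5 len 0.111 w 0.026 zmax 0.029
handle top 417 (array([493.1, 285.7]), array([ 29.4, 174.8]), 78.1) [0.4802 0.2867] ang -11.8 len 0.144 w 0.026 zmax 0.031
t 8.8 tcp [ 0.4509 -0.2909  0.2333] yaw 22.42 w 0.24 F [-0.6 -0.6 -0.5] delta [0.0005 0.0003 0.1223] spin 0.02
0.2344583397304463
probe [ 0.449 -0.293  0.168] 0.82
probe [ 0.484 -0.176  0.002] 0.74
probe_handles [ 0.482 -0.176  0.069] 0.61
probe_handles [ 0.452 -0.29   0.242] 0.59
plate_top [ 0.467 -0.293  0.063] 0.72
plate_top [ 0.561 -0.054  0.059] 0.59
```

View pics/above.png

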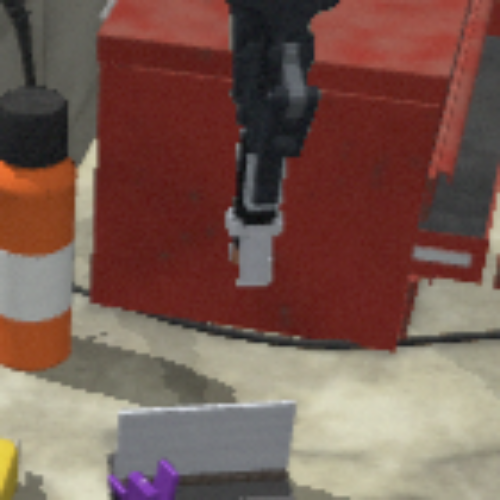

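The probe hangs upright above the plate (crop 255,255), in line with it. I lower it in two stages.

send_rows --deltas "0 0 0.03 0;0 0 0.06 0;0 0 0.085 0;0 0 0.1 0;0 0 0.1 0"

```text
t: 9.5
eef_pos: [0.4495, -0.2901, 0.1312]
tool_rot: [-0.001, 0.981, 0.195, -0.002]
contact_force: [1.2, 0.5, -0.6]
gripper_width: 0.241
grasp_force: 29.5
```

send_rows --deltas "0 0 0.008 0;0 0 0.015 0;0 0 0.02 0;0 0 0.02 0"

```text
t: 9.9
eef_pos: [0.4507, -0.2908, 0.1129]
tool_rot: [-0.0, 0.981, 0.194, -0.0]
contact_force: [0.1, -0.0, -0.8]
gripper_width: 0.24
grasp_force: 29.5
```

```bash
python3 go.py .4515 -.291 .112 22.4
```

```text
t 9.9 tcp [ 0.4507 -0.2908  0.1129] yaw 22.43 w 0.24 F [ 0.1 -0.  -0.8] delta [0.0006 0.0005 0.0009] spin 0.03
```

send_rows --deltas "0 0 0 0;0 0 0 0;0 0 0 0;0 0 0 0;0 0 0 0" --claw 0.85

```text
t: 10.4
eef_pos: [0.4511, -0.2909, 0.1135]
tool_rot: [0.0, 0.981, 0.194, 0.0]
contact_force: [0.2, 0.0, 0.8]
gripper_width: 0.853
grasp_force: 0.0
```

send_rows --deltas "0 0 -0.02 0;0 0 -0.06 0;0 0 -0.1 0;0 0 -0.14 0;0 0 -0.14 0"

```text
t: 10.9
eef_pos: [0.4539, -0.2922, 0.2592]
tool_rot: [0.003, 0.981, 0.194, 0.004]
contact_force: [0.0, 0.7, 0.2]
gripper_width: 0.847
grasp_force: 0.0
```

```bash
python3 go.py .4515 -.291 .112 22.4
python3 - <<'E'
from h import *
p=shot('side'); u,v=px(p,[.4515,-.291,.1]).astype(int); a=p['img'][v-60:v+60,u-60:u+60,::-1]
cv2.imwrite('pics/placed.png',cv2.resize(a,(500,500),interpolation=cv2.INTER_CUBIC))
for k in ['probe','probe_handles','plate_top']:
    for r in bot.landmark_of(p,k)[:2]: print(k,np.round(r['xyz'],3),round(r['confidence'],2))
C=cloud(p); ms=[r['mask'] for r in bot.masks_of(p,'probe')]
for m in ms:
    a=C[m&(p['depth']>0)]
    if len(a) and np.linalg.norm(np.median(a,0)[:2]-[.4515,-.291])<.05: print(len(a),np.median(a,0),np.percentile(a[:,2],[1,99]))
E
```

```text
t 10.9 tcp [ 0.4539 -0.2922  0.2592] yaw 22.42 w 0.847 F [0.  0.7 0.2] delta [-0.0027 -0.0033  0.1472] spin 0.02
probe [ 0.486 -0.174  0.002] 0.89
probe [ 0.452 -0.295  0.053] 0.87
probe_handles [ 0.455 -0.292  0.126] 0.76
probe_handles [ 0.483 -0.173  0.071] 0.68
plate_top [ 0.468 -0.293  0.062] 0.89
415 [ 0.45000943 -0.28465172  0.11186819] [0.05595845 0.14511585]
```

View pics/placed.png

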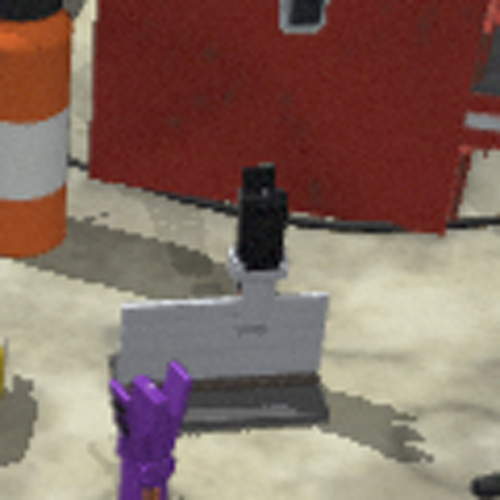

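The probe stands upright on the plate by itself (crop 262,215), with its jaws down over the edge. I move towards the screwdriver.

send_rows --deltas "0.075 -0.178 0 0;0.075 -0.178 0 0;0.075 -0.178 0 0;0.075 -0.178 0 0;0.075 -0.178 0 0"

```text
t: 11.65
eef_pos: [0.4519, -0.0913, 0.2524]
tool_rot: [-0.001, 0.98, 0.199, -0.001]
contact_force: [0.5, 0.5, -0.1]
gripper_width: 0.848
grasp_force: 0.0
```

```bash
python3 - <<'E'
from h import *
P=[shot('side'),shot('top')]
d=None
for p in P:
    c=cloud(p)
    for r in bot.masks_of(p,'screwdriver')[:2]:
        a=c[r['mask']&(p['depth']>0)]; m=np.median(a,0)
        if np.linalg.norm(m[:2]-[.48,.285])>.06: continue
        d=np.array([np.cos(np.radians(-12.2)),np.sin(np.radians(-12.2))]); n=np.array([-d[1],d[0]])
        s=(a[:,:2]-[.494,.279])@d; t=(a[:,:2]-[.494,.279])@n
        print(p['shot'],len(a),'s range',np.percentile(s,[.5,99.5]).round(4))
        ss=[];tt=[]
        for lo in np.arange(-.085,.09,.02):
            k=(s>lo)&(s<lo+.02)&(a[:,2]>.004)
            if k.sum()>8: x=np.percentile(t[k],[3,97]);print(round(lo+.01,3),x.round(4),'mid',x.mean().round(4),'zmax',a[k,2].max().round(3)); 
    for k in ['screwdriver','blade_tip','hole_mouth','probe_handles']:
        print(k,[(np.round(r['xyz'],3).tolist(),round(r['confidence'],2)) for r in bot.landmark_of(p,k)[:2]])
E
python3 go.py .459 .287 .13 -12.2
```

```text
13 1214 s range [-0.0899  0.0843]
-0.075 [-0.008   0.0174] mid 0.0047 zmax 0.031
-0.055 [-0.0083  0.0176] mid 0.0047 zmax 0.031
-0.035 [-0.0091  0.0179] mid 0.0044 zmax 0.03
-0.015 [-0.0086  0.0178] mid 0.0046 zmax 0.03
0.005 [-0.0016  0.0158] mid 0.0071 zmax 0.029
0.025 [0.0019 0.0067] mid 0.0043 zmax 0.02
0.045 [0.0017 0.0068] mid 0.0042 zmax 0.02
0.065 [0.001  0.0065] mid 0.0037 zmax 0.02
0.085 [0.0017 0.0063] mid 0.004 zmax 0.018
screwdriver [([0.496, 0.279, 0.002], 0.67), ([0.411, 0.165, -0.002], 0.41)]
blade_tip [([0.591, 0.263, 0.016], 0.62)]
hole_mouth [([0.56, -0.054, 0.059], 0.9)]
probe_handles [([0.456, -0.296, 0.128], 0.74), ([0.481, -0.173, 0.072], 0.72)]
14 544 s range [-0.089   0.0732]
-0.075 [-0.0077  0.0183] mid 0.0053 zmax 0.036
-0.055 [-0.0075  0.0198] mid 0.0061 zmax 0.034
-0.035 [-0.0078  0.0191] mid 0.0056 zmax 0.036
-0.015 [-0.0074  0.0191] mid 0.0058 zmax 0.036
0.005 [-0.0037  0.0146] mid 0.0055 zmax 0.032
0.025 [0.0035 0.0091] mid 0.0063 zmax 0.025
0.045 [0.003  0.0092] mid 0.0061 zmax 0.022
0.065 [0.0039 0.0086] mid 0.0062 zmax 0.021
screwdriver [([0.493, 0.278, 0.005], 0.85)]
blade_tip [([0.586, 0.262, 0.01], 0.66), ([0.452, -0.292, 0.094], 0.42)]
hole_mouth [([0.558, -0.056, 0.054], 0.73)]
probe_handles [([0.451, -0.296, 0.124], 0.63), ([0.588, 0.018, 0.114], 0.21)]
t 12.25 tcp [ 0.4523 -0.0981  0.2532] yaw 22.38 w 0.849 F [-0.8 -0.  -0.2] delta [ 0.1528 -0.3535  0.1233] spin 34.58
```

send_rows --deltas "0.08 -0.18 0 0;0.08 -0.18 0 0;0.08 -0.18 0 0;0.08 -0.18 0 0;0.08 -0.18 0 0" --claw 1

```text
t: 12.75
eef_pos: [0.4573, 0.1063, 0.2541]
tool_rot: [-0.002, 0.98, 0.199, 0.001]
contact_force: [0.0, -0.8, 0.5]
gripper_width: 0.998
grasp_force: 0.0
```

send_rows --deltas "0.076 -0.176 0 34.6;0.076 -0.176 0 34.6;0.076 -0.176 0.05 34.6;0.076 -0.176 0.1 34.6;0.076 -0.176 0.12 34.6"

```text
t: 13.25
eef_pos: [0.4622, 0.2778, 0.1588]
tool_rot: [-0.001, 0.994, -0.109, 0.002]
contact_force: [1.5, -0.6, -0.2]
gripper_width: 0.997
grasp_force: 0.0
```

send_rows --deltas "0 0 0 0;0 0 0 0"

```text
t: 13.45
eef_pos: [0.4603, 0.2753, 0.1577]
tool_rot: [0.001, 0.994, -0.105, -0.001]
contact_force: [-0.0, 0.4, 0.8]
gripper_width: 1.006
grasp_force: 0.0
```

```bash
python3 go.py .461 .2913 .012 -12.2
```

```text
t 13.45 tcp [0.4603 0.2753 0.1577] yaw -12.04 w 1.006 F [-0.   0.4  0.8] delta [-0.0024 -0.0161  0.1457] spin 0.16
```

send_rows --deltas "-0.002 -0.016 0.03 0;-0.002 -0.016 0.075 0;-0.002 -0.016 0.11 0;-0.002 -0.016 0.13 0;-0.002 -0.016 0.13 0"

```text
t: 13.95
eef_pos: [0.4625, 0.2894, 0.0276]
tool_rot: [0.001, 0.994, -0.107, -0.001]
contact_force: [-0.3, 0.7, -0.5]
gripper_width: 1.005
grasp_force: 0.0
```

```bash
python3 go.py .461 .2913 .012 -12.2
```

```text
t 13.95 tcp [0.4625 0.2894 0.0276] yaw -12.25 w 1.005 F [-0.3  0.7 -0.5] delta [-0.0019 -0.0016  0.0156] spin -0.05
```

send_rows --deltas "-0.001 -0.001 0.008 0;-0.001 -0.001 0.014 0;-0.001 -0.001 0.014 0"

```text
t: 14.25
eef_pos: [0.462, 0.2929, 0.0151]
tool_rot: [-0.0, 0.994, -0.106, 0.001]
contact_force: [0.2, 0.3, -0.0]
gripper_width: 1.0
grasp_force: 0.0
```

send_rows --deltas "0 0 0 0;0 0 0 0;0 0 0 0;0 0 0 0;0 0 0 0" --claw 0 --force 70

```text
t: 14.75
eef_pos: [0.4616, 0.293, 0.015]
tool_rot: [0.0, 0.994, -0.106, 0.0]
contact_force: [-0.6, -1.1, 5.1]
gripper_width: 0.313
grasp_force: 69.2
```

send_rows --deltas "0 0 0 0;0 0 0 0;0 0 0 0"

```text
t: 15.05
eef_pos: [0.4616, 0.293, 0.015]
tool_rot: [0.0, 0.994, -0.106, 0.0]
contact_force: [-0.5, -1.4, 4.5]
gripper_width: 0.315
grasp_force: 69.2
```

send_rows --deltas "0 0 -0.02 0;0 0 -0.05 0;0 0 -0.08 0;0 0 -0.1 0;0 0 -0.1 0"

```text
t: 15.55
eef_pos: [0.4629, 0.2942, 0.1171]
tool_rot: [-0.002, 0.994, -0.106, 0.002]
contact_force: [0.1, 0.4, -0.6]
gripper_width: 0.311
grasp_force: 69.5
```

send_rows --deltas "0 0 0 0;0 0 0 0"

```text
t: 15.75
eef_pos: [0.4607, 0.2923, 0.1132]
tool_rot: [0.001, 0.994, -0.106, -0.001]
contact_force: [-0.4, -0.4, -1.4]
gripper_width: 0.312
grasp_force: 69.5
```

```bash
cat > sd.py <<'E'
from h import *
P=[shot('side'),shot('top')]; t,M=tool(); print('tcp',t.round(4),'yaw',np.degrees(np.arctan2(M[1,0],M[0,0])).round(2))
for p in P:
    c=cloud(p)
    for r in bot.masks_of(p,'screwdriver')[:2]:
        a=(c[r['mask']&(p['depth']>0)]-t)@M   # tool frame
        a=a[(np.abs(a[:,1])<.03)&(a[:,0]<.16)&(a[:,0]>-.08)&(np.abs(a[:,2])<.05)]
        if len(a)<50: continue
        b=a[(a[:,0]>.05)]
        if len(b)<20: continue
        y=np.polyfit(b[:,0],b[:,1],1); z=np.polyfit(b[:,0],b[:,2],1)
        print(p['shot'],len(b),'tipx',np.percentile(b[:,0],99.5).round(4),b[:,0].max().round(4),'y@.12',np.polyval(y,.12).round(4),'slope',y[0].round(3),'ztool@.12',np.polyval(z,.12).round(4),'slope',z[0].round(3))
    for k in ['blade_tip','hole_mouth','screwdriver']:
        print(k,[(np.round(r['xyz'],4).tolist(),((r['xyz']-t)@M).round(4).tolist(),round(r['confidence'],2)) for r in bot.landmark_of(p,k)[:2]])
t=px(P[0],t).astype(int);u,v=t
cv2.imwrite('pics/sd.png',cv2.resize(P[0]['img'][max(v-90,0):v+90,u-120:u+120,::-1],(800,600)))
E
python3 sd.py
```

```text
tcp [0.4607 0.2924 0.1131] yaw -12.17
15 95 tipx 0.1224 0.1227 y@.12 -0.0013 slope -0.002 ztool@.12 -0.0015 slope -0.004
blade_tip [([0.5835, 0.2684, 0.1156], [0.1251, -0.0024, -0.0027], 0.85)]
hole_mouth []
screwdriver [([0.4972, 0.2839, 0.0994], [0.0375, 0.0006, 0.0137], 0.7)]
blade_tip [([0.6028, -0.0274, -0.0024], [0.2065, 0.2825, 0.1156], 0.66), ([0.5871, 0.2642, 0.11], [0.1295, 0.0009, 0.0029], 0.55)]
hole_mouth [([0.5565, -0.0569, 0.053], [0.1674, 0.3212, 0.0604], 0.74)]
screwdriver []
```

View pics/sd.png

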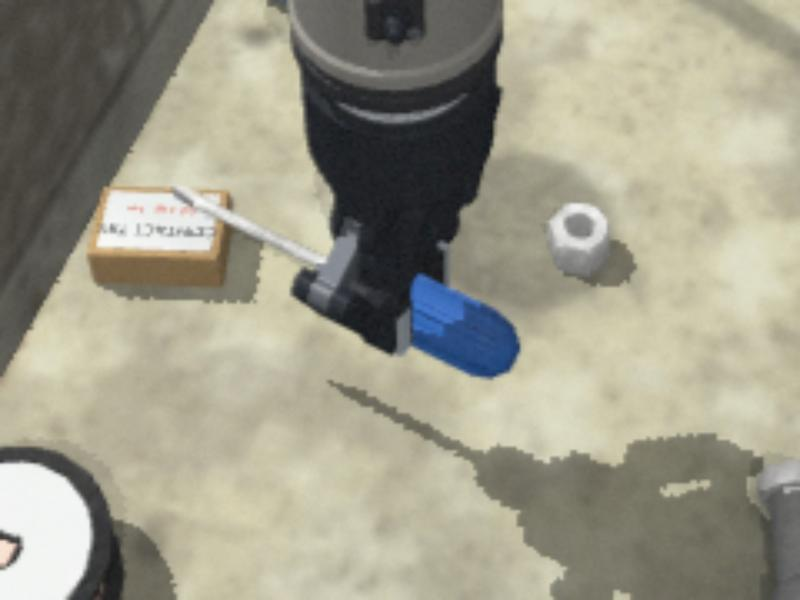

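The screwdriver is held level with its shaft along tool x (crop: tip 178,190, handle 465,325), and the tip is about 125 mm ahead of the TCP. Next I bring it in front of the hole.

send_rows --deltas "0.019 0.17 0 -4;0.019 0.17 0 -9.7;0.019 0.17 0 -9.7;0.019 0.17 0 -9.7;0.019 0.17 0 -9.7"

```text
t: 16.75
eef_pos: [0.4436, 0.1184, 0.1141]
tool_rot: [0.001, 1.0, -0.025, -0.0]
contact_force: [-0.3, 0.6, -2.0]
gripper_width: 0.315
grasp_force: 69.5
```

```bash
python3 go.py .426 -.0487 .113 -2.5
```

```text
t 16.75 tcp [0.4436 0.1184 0.1141] yaw -2.81 w 0.315 F [-0.3  0.6 -2. ] delta [-0.0094  0.1678  0.0016] spin -0.31
```

send_rows --deltas "-0.009 0.045 0 -0.3;-0.009 0.09 0 -0.3;-0.009 0.135 0 -0.3;-0.009 0.168 0 -0.3;-0.009 0.168 0 -0.3"

```text
t: 17.25
eef_pos: [0.4278, -0.0485, 0.1144]
tool_rot: [0.001, 1.0, -0.022, -0.0]
contact_force: [-0.9, 0.2, -2.2]
gripper_width: 0.312
grasp_force: 69.6
```

send_rows --deltas "0 0 0 0;0 0 0 0"

```text
t: 17.45
eef_pos: [0.4286, -0.0429, 0.1147]
tool_rot: [-0.0, 1.0, -0.018, 0.0]
contact_force: [-0.1, 0.7, -0.8]
gripper_width: 0.315
grasp_force: 69.6
```

```bash
python3 go.py .426 -.0487 .0555 -2.5
python3 - <<'E'
from h import *
P=[shot('side'),shot('top')]; t,M=tool()
for p in P:
  for k in ['blade_tip','hole_mouth']:
    print(k,[(np.round(r['xyz'],4).tolist(),((r['xyz']-t)@M).round(4).tolist(),round(r['confidence'],2)) for r in bot.landmark_of(p,k)[:2]])
E
```

```text
t 17.45 tcp [ 0.4286 -0.0429  0.1147] yaw -2.04 w 0.315 F [-0.1  0.7 -0.8] delta [-0.0024  0.0059  0.0591] spin 0.46
blade_tip [([0.556, -0.0474, 0.1181], [0.1277, -0.0001, -0.0035], 0.79), ([0.5583, -0.0521, 0.0594], [0.1302, 0.0046, 0.0552], 0.75)]
hole_mouth [([0.4149, 0.1656, 0.0006], [-0.0208, -0.2079, 0.1141], 0.36)]
blade_tip []
hole_mouth [([0.5529, -0.0538, 0.0541], [0.1248, 0.0065, 0.0605], 0.78)]
```

send_rows --deltas "-0.008 0.006 0 0.5;-0.008 0.006 0 0.5;-0.008 0.006 0.025 0.5;-0.008 0.006 0.05 0.5;-0.008 0.006 0.059 0.5"

```text
t: 18.25
eef_pos: [0.4182, -0.0506, 0.0539]
tool_rot: [-0.0, 1.0, -0.024, -0.001]
contact_force: [-0.4, -0.1, -0.6]
gripper_width: 0.315
grasp_force: 69.6
```

send_rows --deltas "0 0 0 0;0 0 0 0"

```text
t: 18.45
eef_pos: [0.42, -0.0503, 0.0559]
tool_rot: [-0.0, 1.0, -0.023, 0.0]
contact_force: [-0.1, -0.6, -0.6]
gripper_width: 0.314
grasp_force: 69.6
```

```bash
python3 sd.py; python3 go.py .421 -.0487 .0555 -2.5
```

```text
tcp [ 0.4204 -0.0504  0.0563] yaw -2.68
19 106 tipx 0.1253 0.1268 y@.12 -0.0013 slope 0.021 ztool@.12 0.0004 slope 0.018
blade_tip [([0.5478, -0.0558, 0.0558], [0.1275, -0.0005, 0.0008], 0.62), ([0.6014, -0.0289, -0.0036], [0.1796, -0.0299, 0.0603], 0.21)]
hole_mouth [([0.5587, -0.0522, 0.0603], [0.1382, -0.0047, -0.0037], 0.96)]
screwdriver [([0.4601, -0.054, 0.0427], [0.0398, 0.0018, 0.0137], 0.93)]
blade_tip []
hole_mouth [([0.5558, -0.0549, 0.0534], [0.1354, -0.0018, 0.0032], 0.57)]
screwdriver []
t 18.95 tcp [ 0.4198 -0.0504  0.0556] yaw -2.68 w 0.315 F [-1.   0.4 -0.1] delta [ 0.0011 -0.0017  0.0001] spin -0.18
```

View pics/sd.png

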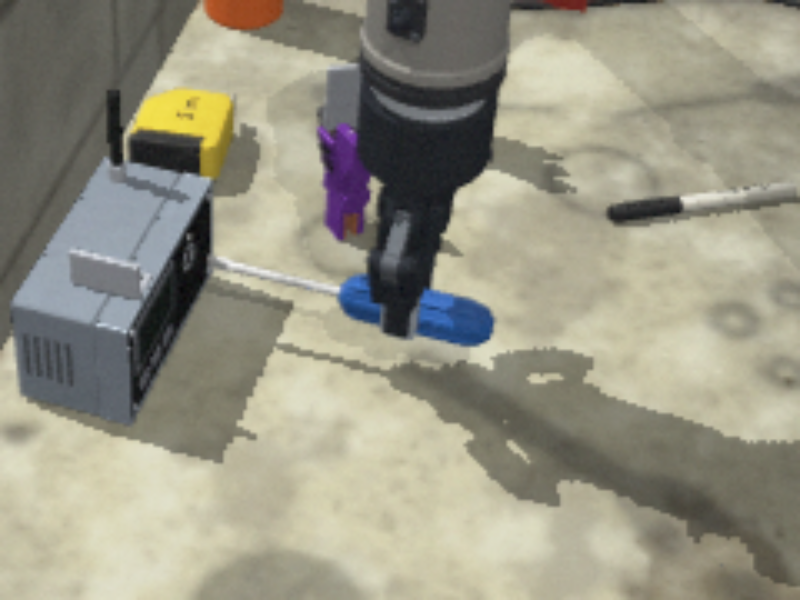

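The blade is level, just short of the panel, near the hole (crop 215,262). I shift 1.7 mm left and feed in slowly, watching the force.

send_rows --deltas "0 -0.0017 0 0;0.005 -0.0017 0 0;0.01 -0.0017 0 0;0.015 -0.0017 0 0;0.018 -0.0017 0 0"

```text
t: 19.45
eef_pos: [0.4386, -0.0495, 0.0555]
tool_rot: [-0.0, 1.0, -0.023, 0.0]
contact_force: [0.2, 0.1, -2.6]
gripper_width: 0.315
grasp_force: 69.6
```

send_rows --deltas "0 0 0 0;0 0 0 0"

```text
t: 19.65
eef_pos: [0.4376, -0.0495, 0.0553]
tool_rot: [-0.0, 1.0, -0.023, -0.0]
contact_force: [1.2, 0.2, -1.1]
gripper_width: 0.312
grasp_force: 69.6
```

send_rows --deltas "0.003 0 0 0;0.005 0 0 0;0.005 0 0 0"

```text
t: 19.95
eef_pos: [0.4432, -0.0497, 0.0555]
tool_rot: [-0.0, 1.0, -0.023, 0.0]
contact_force: [-0.4, -0.2, -1.2]
gripper_width: 0.312
grasp_force: 69.6
```

send_rows --deltas "0.002 0 0 0;0.004 0 0 0;0.004 0 0 0;0.004 0 0 0"

```text
t: 20.35
eef_pos: [0.446, -0.05, 0.0552]
tool_rot: [0.0, 1.0, -0.023, -0.001]
contact_force: [-1.8, -0.7, -0.9]
gripper_width: 0.315
grasp_force: 69.6
```

send_rows --deltas "0.002 0 0 0;0.004 0 0 0;0.004 0 0 0;0.004 0 0 0"

```text
t: 20.75
eef_pos: [0.4493, -0.0502, 0.055]
tool_rot: [0.0, 1.0, -0.023, -0.001]
contact_force: [-6.2, -0.0, 0.1]
gripper_width: 0.312
grasp_force: 69.7
```

send_rows --deltas "0.002 0 0 0;0.002 0 0 0;0.002 0 0 0"

```text
t: 21.05
eef_pos: [0.4496, -0.0503, 0.0545]
tool_rot: [0.0, 1.0, -0.023, -0.003]
contact_force: [-8.9, 1.3, 0.8]
gripper_width: 0.316
grasp_force: 69.8
```

send_rows --deltas "0.001 0 0 0;0.001 0 0 0;0.001 0 0 0;0.001 0 0 0;0.001 0 0 0"

```text
t: 21.55
eef_pos: [0.4497, -0.0504, 0.0543]
tool_rot: [0.0, 1.0, -0.023, -0.004]
contact_force: [-10.7, 1.6, 1.6]
gripper_width: 0.313
grasp_force: 69.8
```

```bash
python3 go.py .4496 -.0503 .055 -2.5
python3 - <<'E'
from h import *
P=[shot('side'),shot('top')]
for p in P:
  for k in ['probe','probe_handles','blade_tip','t_piece']:
    print(k,[(np.round(r['xyz'],3).tolist(),round(r['confidence'],2)) for r in bot.landmark_of(p,k)[:3]])
o=bot.get_obs();print(o['t'],o['contact_force'],o['grasp_force'],o['eef_pos'])
E
```

```text
t 21.55 tcp [ 0.4497 -0.0504  0.0543] yaw -2.66 w 0.313 F [-10.7   1.6   1.6] delta [-0.0001 -0.0001 -0.0007] spin -0.16
probe [([0.453, -0.294, 0.052], 0.55)]
probe_handles [([0.453, -0.294, 0.126], 0.54)]
blade_tip [([0.579, -0.056, 0.058], 0.86), ([0.453, -0.292, 0.052], 0.54)]
t_piece [([0.469, -0.288, 0.002], 0.56)]
probe [([0.45, -0.297, 0.054], 0.66), ([0.478, -0.177, 0.0], 0.52)]
probe_handles [([0.49, -0.177, 0.072], 0.54), ([0.556, -0.052, 0.056], 0.21)]
blade_tip []
t_piece [([0.469, -0.286, 0.003], 0.64)]
22.05 [-9.71769577  1.13590153  1.3154953 ] 69.8369435314089 [ 0.44972385 -0.05034811  0.05432467]
```

The push holds steady at about 10 N against the stop, and the probe is still in place. Handing in.

```bash
python3 -c "
from station import bot
print(bot.hand_in())"
```

```text
the job is handed in; nothing more can be done
None
```

I handed the job in at about 22 s: the probe grips the T-piece's upright plate by itself, and the screwdriver is holding the pairing button against its stop with about 10 N; `hand_in()` returned no verdict, so a pass isn't confirmed.

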